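Set the length stop in its notch and bring the block up to it

TASK

On the grey stop gauge, push the sliding length stop along its rail towards the steel block until its spring pin drops into the notch of the detent clip, and do not push it on past the notch. Then, from the other end, push the steel bench block along the channel until it lies flat against the stop, leaving the stop in its notch. Only push with the fingertips: do not grip the stop or the block, do not lift the block, and leave the other things on the table where they are.

Things in the scene. Friction and masses are not known exactly. Their poses are not given: they have to be found in the camera images.
- stop_gauge: fixed grey painted bed 290 (y) x 142 (x -94 to +49) x 14 mm. Origin on the table under the middle of the channel, z up. The channel runs along y, x -35 to +35, floor 14 mm above the table, its lips 8 mm higher. Guide rail at x -52 (18 wide, top 30 mm above the table); detent clip beyond it at x -77, the robot's side. The stop is in the +y half, the block in the -y half.
- length_stop (a joint): travel of the length stop (m): 0 at the gauge's +y end, growing as it is pushed to -y, towards the block, at most 0.13; starts at 0 to 0.02. Rail friction about 2 N. Its dark steel paddle stands across the channel: 16 mm thick (y), x -64 to +34 mm, from 16 mm (in the channel) to 62 mm above the table. A spring pin on its robot-side end rides over the detent clip.
- push_face (a point): centre of the paddle's face on the gauge's +y side, where the stop is pushed; 43 mm above the table, axes as the gauge's. The face is flat, at least 30 mm wide either side and 19 mm above and below this point.
- stop_face (a point): on the paddle's other face (gauge's -y side), 16 mm from the push face, in the middle of the channel, 23 mm above the table; axes as the gauge's. The block has to lie against this face.
- pin_axis (a point): point on the axis of the stop's spring pin (10 mm ball nose), 77 mm to the robot's side of the channel's middle, 14 mm above the table; moves with the stop; axes as the gauge's
- notch (a point): bottom of the clip's V notch; its place along the rail varies. Pin home: pin_axis at the same gauge y (self-centring, 1 mm). From +y the pin climbs a ramp from 26 mm before it (push rises from 2 to about 7 N) to a crest 8 to 5 mm before, then drops 3 mm and the stop jumps the last 4 mm by itself (push vanishes). The walls hold about 15 N; a higher crest lies 6 to 8 mm past it.
- bench_block: loose grey steel block, 64 x 64 x 18 mm, about 0.56 kg, lying in the channel with 3 mm clearance each side; origin in the middle of its underside, axes near the gauge's. It starts 60 to 115 mm short of where the stop ends up. Sliding it takes some 3 to 5 N.
- brass_dish: bystander: brass dish, 67 mm across, 15 mm high, beyond the gauge; origin under its centre
- loupe: bystander: small grey loupe, 25 mm across, 16 mm high, on the robot's side of the gauge; origin under its centre
- matchbox: bystander: red matchbox, 36 x 55 x 15 mm, on the robot's side of the gauge; origin under its centre
- pliers: bystander: pliers with red grips, 48 x 135 x 12 mm, at the right of the table; origin under the centre
- cutters: bystander: cutters with blue grips, 48 x 120 x 12 mm, at the right of the table; origin under the centre
- charcoal_block: bystander: black charcoal block, 52 x 77 x 26 mm, at the right of the table; origin under its centre

How it is judged:
On the way, in this order (a step that is already met when the one before it is completed fails the run):
1. the stop's pin has dropped into the notch (y of pin_axis in the frame of notch between -0.0025 and 0.0025 m), for 0.3 s.
2. the block lies against the stop (y of bench_block in the frame of stop_face above -0.0347 m), for 0.2 s.
At the end, for the whole second after the job is handed in: the stop's pin is in the notch (within 2.5 mm along the rail), and the steel block lies at rest on the floor of the channel with its face against the stop (gap under 2.7 mm, square within 0.06 rad) (all of step 1 and y of bench_block in the frame of stop_face above -0.0347 m and x of bench_block in the frame of stop_face between -0.007 and 0.007 m and angle between the y axis of bench_block and the y axis of stop_gauge, either way round below 0.06 rad and angle between bench_block's own z axis and vertical below 0.05 rad and z of bench_block in the frame of stop_gauge below 0.017 m and linear speed of bench_block below 0.01 m/s); the robot touches nothing.
It fails at once if the stop was pushed more than 8 mm past the notch (y of pin_axis in the frame of notch below -0.008 m).
It fails at once if the block was lifted or tipped (z of bench_block in the frame of stop_gauge above 0.021 m or angle between bench_block's own z axis and vertical above 0.2 rad).
It fails at once if a bystander was moved by more than 15 mm (distance of any of brass_dish, loupe, matchbox, pliers, cutters, charcoal_block from where it was at the start of the episode above 0.015 m).
It fails at once if the fingers were put astride the stop or the block, as to grip it ((x of the grasp point in the frame of push_face between -0.064 and 0.034 m and y of the grasp point in the frame of push_face between -0.013 and -0.003 m and z of the grasp point in the frame of push_face below 0.03 m) or (x of the grasp point in the frame of bench_block between -0.03 and 0.03 m and y of the grasp point in the frame of bench_block between -0.025 and 0.025 m and z of the grasp point in the frame of bench_block below 0.029 m)).
It also fails if it takes over 48 s, if anything falls off the work surface, if the arm or the gripper's body presses on something with over 40 N, if the wrist force passes 120 N, or if a joint passes its speed limit or range.

ROBOT

A 6-joint arm with a two-finger parallel gripper is mounted at the origin on a cart in front of the work surface, level with it; the furniture and walls round the work are solid. World frame = base frame: x ahead of the robot, y to its left, z up, the work surface at z = 0. Lengths are in m, angles in rad, forces in N, time in s.
With the tool pointing down it reaches from about 0.325 to 0.85 m from the base axis. Payload 15.5 kg.
Tool frame: the origin (TCP) lies midway between the tips of the shut fingers; the grasp point (between the pads) lies 19 mm behind it; z points along the fingers, y is the line along which they close (so a half turn about z gives the same grasp; the last joint's range is limited). The gripper opens to 91 mm and grips with 3 to 60 N. Pads are 32 mm wide; open, the fingers measure 118 mm over their backs; the gripper's body (76 mm by 178 mm) begins 60 mm behind the grasp point.
Start: joints at [-1.361, 0.494, 1.345, -0, 1.302, -0.096], TCP at [0.188, -0.596, 0.214] pointing down, gripper open.
Joint ranges: [-2.91, 2.91], [-0.82, 2.16], [0.22, 2.67], [-1.22, 4.37], [0.12, 2.79], [-3.08, 3.08]. Speed limits (rad/s): [1.89, 1.89, 2.57, 3.01, 3.01, 3.01].

INTERFACE

Orientations are given as a unit quaternion [w, x, y, z].
In Python, from cell import sense, grab_frame, robot gives the robot as it stands.
- The arm moves only by the tool play_rows, never from a script. Its argument "targets" is a list of rows, each a list of 3 entries, a list of its own where there are three numbers: the shift along the tool's x, y, z as a fraction of full scale, then the turn, a rotation vector about the tool's x, y, z as a fraction of full scale, then the opening, from -1 (shut) to 1 (fully open). A call has 1 to 10 rows; each row shifts and turns the commanded pose from where the row before left it, along the tool's axes as they then stand; what a row does not reach is not made up. Full scale, the value 1, is 60 cm for a shift and pi rad for a turn. A row lasts 1/8 s, in which the tool goes at most 62.5 mm and 10.7 degrees, less where a joint would pass 70% of its speed; a pose out of reach is approached as far as the arm can. A call with a number of a shift or a turn outside -1 to 1 is refused whole. A call with a gripper value outside its range is refused whole. The fingers move at their own pace and stop on an object; "newtons" is the grip in N (left out, the last holds). Time passes only in rows, so rows that do not move let the fingers close. It gives the time, the measured TCP pose, the force, the opening and the grip force at its end, in the units of the state.
- sense(): the state, without advancing time (a new reading comes with each control period).
- grab_frame(name): name is "scene" or "top" or "wrist"; returns a dict with "color" (384x512x3 uint8, red, green, blue), "z_map" (384x512 float32, m along the optical axis (not along the pixel's ray), 0 where there is no reading), "fx", "fy", "cx", "cy" (pixels), "R" (3x3) and "t" (3): a world point X has camera coordinates R X + t. Camera axes: x right, y down, z forward; pixel columns grow to the right and rows downward; lengths in m; the calibration is good to about 2 mm. A picture is of the moment at which its call begins.
- robot.job_done(): hands the job in; it is judged then, once.
The state is a dict: "time_s": time; "joint_pos": joint angles; "qvel": joint speeds; "tau": joint torques, N m; "ee_pos": TCP position; "tcp_rot": TCP orientation; "ft_force": force on the tool from outside, world axes, zero at the start; "moment": the same for the moment, N m; "grip_width": finger opening in m; "grasp_force": force on a finger pad.
Only numpy, scipy, OpenCV 4.12 (cv2) and the standard library are available. Lean on these libraries where they do the work, as an engineer would, in place of code of your own. Each camera call takes 0.05 s, during which the arm holds its last target. There are 200 camera calls.

## Working session

There is one attempt and no reset: what is moved stays moved. The work goes in short steps, Python scripts to look and compute and a tool call to move; the robot and the scene stay as the last step left them, time stands still between calls to the robot, and variables do not carry over. Pictures are saved under pics/ and viewed, at most 10 in all, crops included, and the job is handed in when it is done.

Besides the shell and the picture viewer there is one more tool, called after "Call:" by a JSON object that holds its "api" and its "payload", one argument or row to a line. play_rows: Moves the arm, as the interface text tells. Shift numbers are shares of 60 cm and turn numbers shares of pi rad, none past 1 either way. Its arguments: {"type":"object","properties":{"targets":{"type":"array"},"newtons":{"type":"number"}},"required":["targets"]}

```bash
mkdir -p pics; ls; python3 - <<'E'
from cell import sense, grab_frame
import cv2,numpy as np
s=sense(); print(s)
for n in("top","scene"):
    f=grab_frame(n); np.savez(f"pics/{n}0.npz",**f)
    cv2.imwrite(f"pics/{n}0.png",f["color"][:,:,::-1]); print(n,f["fx"],f["cx"],f["cy"],f["R"],f["t"])
E
```

```text
pics
{'time_s': 0.0, 'joint_pos': array([-1.36148700e+00,  4.94213716e-01,  1.34611990e+00, -2.23942104e-05,
        1.30250713e+00, -9.55084857e-02]), 'qvel': array([ 5.60438053e-04,  1.96904136e-03, -3.89898636e-05, -6.63293466e-04,
       -5.12691385e-04, -3.39763878e-04]), 'tau': array([-3.93892478e-03, -8.78843808e+01, -3.81863379e+01,  7.05095963e-02,
        5.32796513e-02, -1.65402344e-05]), 'ee_pos': array([ 0.18748617, -0.59581885,  0.21332309]), 'tcp_rot': array([-6.22423161e-04,  9.88407582e-01,  1.51822467e-01, -4.62665944e-05]), 'ft_force': array([-0.02374958,  1.30676665, -0.95045111]), 'moment': array([0.05176176, 0.00984409, 0.05212912]), 'grasp_force': 0.0, 'grip_width': 0.091237275179174}
top 356.0615934775849 260.74169271694404 196.51907842702738 [[-0.01670793 -0.99960465  0.02261399]
 [-0.99503663  0.0144041  -0.09846131]
 [ 0.09809665 -0.02414683 -0.9948839 ]] [-0.00777184  0.53618811  0.9121397 ]
scene 374.1758211183796 251.5068690303 194.5930845016814 [[ 0.61828394 -0.7859049   0.00885794]
 [-0.33704327 -0.27530504 -0.90033825]
 [ 0.71001888  0.55367917 -0.43510065]] [-0.33067912  0.20524355  0.91243529]
```

View pics/top0.png

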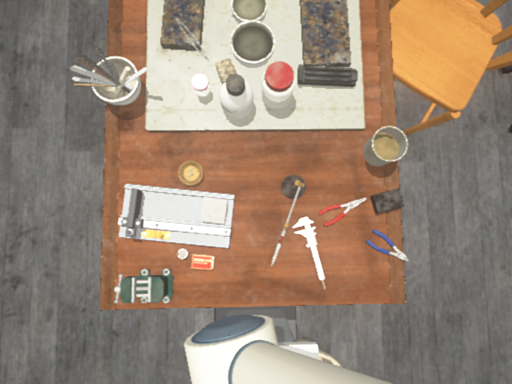

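View pics/scene0.png

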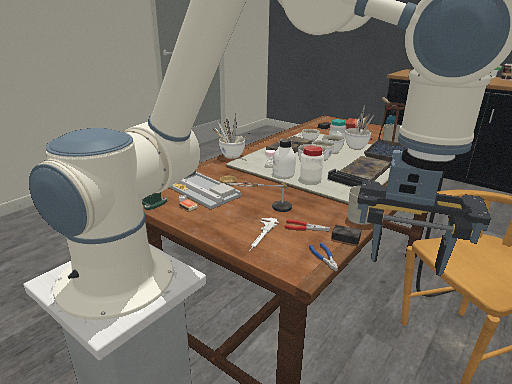

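The top view shows the gauge at cols 118–235, rows 185–248. The dark paddle is near col 135, the block near (214,209), and the yellow clip near (157,235). Next I'll enlarge it.

```bash
cat > h.py <<'E'
import numpy as np
def ray(f,u,v,z):
    "world point on plane height z seen at pixel u,v"
    R,t=f["R"],f["t"]; c=-R.T@t
    d=R.T@np.array([(u-f["cx"])/f["fx"],(v-f["cy"])/f["fy"],1.])
    return c+d*(z-c[2])/d[2]
def cloud(f):
    z=f["z_map"]; v,u=np.indices(z.shape)
    C=np.stack([(u-f["cx"])/f["fx"]*z,(v-f["cy"])/f["fy"]*z,z],-1)
    return (C-f["t"])@f["R"]
def proj(f,X):
    c=f["R"]@np.array(X)+f["t"]; return f["fx"]*c[0]/c[2]+f["cx"],f["fy"]*c[1]/c[2]+f["cy"]
E
python3 - <<'E'
import cv2,numpy as np
from h import *
f=dict(np.load("pics/top0.npz")); P=cloud(f)
c=f["color"][180:255,110:240]; cv2.imwrite("pics/top0c.png",cv2.resize(c,None,fx=6,fy=6,interpolation=cv2.INTER_CUBIC)[:,:,::-1])
np.set_printoptions(precision=3,suppress=True,linewidth=200)
for u,v in [(135,205),(135,230),(214,209),(180,205),(180,227),(180,243),(157,235),(230,216),(100,200),(260,220)]: print(u,v,P[v,u])
for uv in [(124,185),(235,194),(231,248),(118,240)]: print(uv,ray(f,*uv,0.014))
E
```

```text
135 205 [0.516 0.302 0.057]
135 230 [0.453 0.306 0.042]
214 209 [0.505 0.106 0.031]
180 205 [0.518 0.198 0.012]
180 227 [0.459 0.195 0.029]
180 243 [ 0.417  0.201 -0.005]
157 235 [0.44  0.258 0.014]
230 216 [0.486 0.066 0.014]
100 200 [ 0.607  0.732 -0.747]
260 220 [ 0.475 -0.014 -0.002]
(124, 185) [0.573 0.346 0.014]
(235, 194) [0.545 0.052 0.014]
(231, 248) [0.402 0.064 0.014]
(118, 240) [0.428 0.359 0.014]
```

View pics/top0c.png

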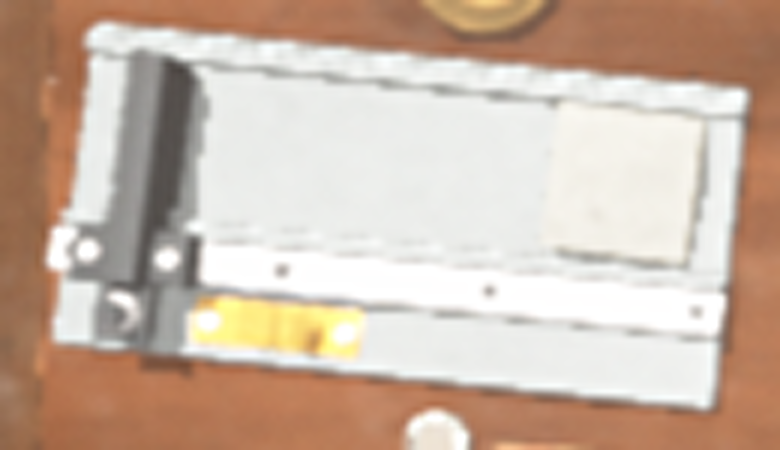

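The crop shows the push-side edge of the paddle at about crop col 130 and the pin housing near (122,315). The brass clip spans 190–362, with a dark notch around (313,340). The block spans 550–700. The gauge yaw is about -0.093 rad and its origin about (0.509, 0.203). Next I'll bring the wrist camera over it.

Call:
{"api": "play_rows", "payload": {
  "targets": [
    [[0.044,-0.059,-0.007],[0,0,0],-0.56],
    [[0.044,-0.059,-0.007],[0,0,0],-0.56],
    [[0.044,-0.059,-0.007],[0,0,0],-0.56],
    [[0.044,-0.059,-0.007],[0,0,0],-0.56],
    [[0.044,-0.059,-0.007],[0,0,0],-0.56],
    [[0.044,-0.059,-0.007],[0,0,0],-0.56],
    [[0.044,-0.059,-0.007],[0,0,0],-0.56],
    [[0.044,-0.059,-0.007],[0,0,0],-0.56],
    [[0.044,-0.059,-0.007],[0,0,0],-0.56],
    [[0.044,-0.059,-0.007],[0,0,0],-0.56]
  ]
}}

```text
time_s: 1.35
ee_pos: [0.3333, -0.1779, 0.256]
tcp_rot: [-0.0, 0.988, 0.152, -0.0]
ft_force: [0.8, -0.7, -0.0]
grip_width: 0.0201
grasp_force: 0.0
```

Call:
{"api": "play_rows", "payload": {
  "targets": [
    [[0.044,-0.059,-0.007],[0,0,0],-0.56],
    [[0.044,-0.059,-0.007],[0,0,0],-0.56],
    [[0.044,-0.059,-0.007],[0,0,0],-0.56],
    [[0.044,-0.059,-0.007],[0,0,0],-0.56],
    [[0.044,-0.059,-0.007],[0,0,0],-0.56],
    [[0.044,-0.059,-0.007],[0,0,0],-0.56],
    [[0.044,-0.059,-0.007],[0,0,0],-0.56],
    [[0.044,-0.059,-0.007],[0,0,0],-0.56],
    [[0.044,-0.059,-0.007],[0,0,0],-0.56],
    [[0.044,-0.059,-0.007],[0,0,0],-0.56]
  ]
}}

```text
time_s: 2.6
ee_pos: [0.4789, 0.2391, 0.2978]
tcp_rot: [0.0, 0.988, 0.152, -0.0]
ft_force: [1.0, -1.0, -0.0]
grip_width: 0.0202
grasp_force: 0.0
```

Call:
{"api": "play_rows", "payload": {
  "targets": [
    [[0,0,0],[0,0,-0.053],-0.56],
    [[0,0,0],[0,0,-0.053],-0.56],
    [[0,0,0],[0,0,-0.053],-0.56],
    [[0,0,0],[0,0,-0.053],-0.56],
    [[0,0,0],[0,0,-0.053],-0.56],
    [[0,0,0],[0,0,-0.054],-0.56],
    [[0,0,0],[0,0,-0.054],-0.56],
    [[0,0,0],[0,0,0],-0.56]
  ]
}}

```text
time_s: 3.6
ee_pos: [0.4786, 0.2376, 0.2977]
tcp_rot: [-0.0, 0.74, 0.673, -0.0]
ft_force: [-0.4, 0.3, -0.2]
grip_width: 0.0202
grasp_force: 0.0
```

```bash
python3 - <<'E'
from cell import grab_frame
import cv2,numpy as np
from h import *
f=grab_frame("wrist"); np.savez("pics/w1.npz",**f)
cv2.imwrite("pics/w1.png",cv2.resize(f["color"],(800,600))[:,:,::-1]); print(f["fx"],f["R"],-f["R"].T@f["t"])
E
```

```text
341.6480201858696 [[ 9.95516041e-01 -9.45877855e-02 -9.81664729e-04]
 [-9.12981048e-02 -9.63504489e-01  2.51642118e-01]
 [-2.47481091e-02 -2.50424141e-01 -9.67819860e-01]] [0.48594688 0.30822325 0.46921035]
```

View pics/w1.png

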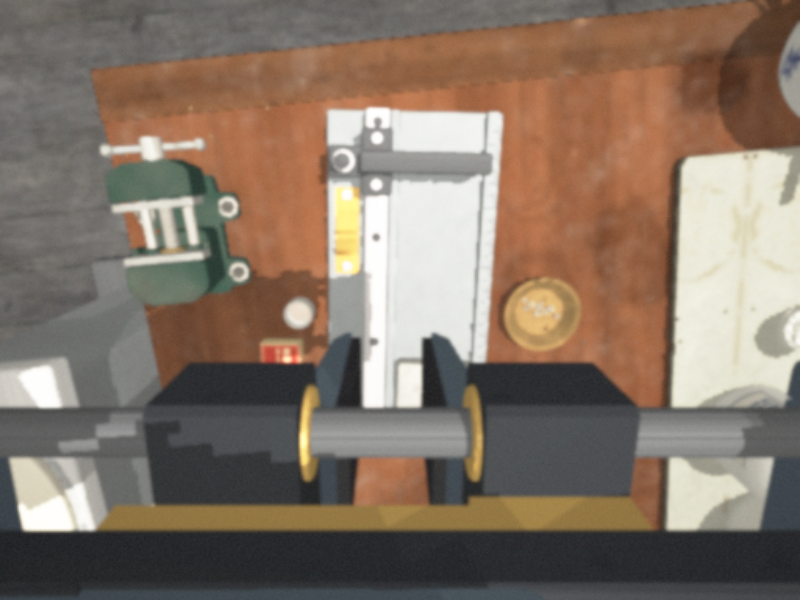

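The wrist view (800x600) shows the paddle at rows 152–172, cols 345–490, the pin housing at (343,160) and the clip at rows 187–273. The gauge is well aligned with the image. I'll enlarge the region and measure heights from the depth map.

```bash
python3 - <<'E'
import cv2,numpy as np
from h import *
f=dict(np.load("pics/w1.npz")); P=cloud(f)
c=f["color"][65:185,200:330]; cv2.imwrite("pics/w1c.png",cv2.resize(c,None,fx=5,fy=5,interpolation=cv2.INTER_CUBIC)[:,:,::-1])
np.set_printoptions(precision=4,suppress=True,linewidth=200)
# gauge frame guess
a=-.094; o=np.array([.509,.203])
G=lambda p:np.r_[(p[:2]-o)@np.array([[np.cos(a),-np.sin(a)],[np.sin(a),np.cos(a)]]),p[2]]
for z,pts in {.014:[(210,71),(210,150)],.022:[(321,72)]}.items():
  for p in pts: print(p,ray(f,*p,z),G(ray(f,*p,z)))
for r in range(92,116,2): print(r,G(P[r,285]),G(P[r,219]))
# tall things near the route (z>0.04)
m=(P[...,2]>.04)&(P[...,0]>.3)&(P[...,0]<.48)&(P[...,1]>.15)&(P[...,1]<.42)&(np.indices(P.shape[:2])[0]<220)
q=P[m]; print(q.min(0),q.max(0))
E
```

```text
(210, 71) [0.4396 0.3571 0.014 ] [-0.0836  0.1469  0.014 ]
(210, 150) [0.4273 0.2587 0.014 ] [-0.0865  0.0478  0.014 ]
(321, 72) [0.5768 0.3421 0.022 ] [0.0545 0.1449 0.022 ]
92 [0.0114 0.1216 0.0138] [-0.0727  0.1216  0.015 ]
94 [0.0115 0.1192 0.0131] [-0.07    0.118   0.0471]
96 [0.0114 0.1167 0.0151] [-0.0693  0.1155  0.0555]
98 [0.0067 0.113  0.0634] [-0.0683  0.1129  0.067 ]
100 [0.0069 0.1108 0.0619] [-0.0683  0.1108  0.0675]
102 [0.007  0.1086 0.0618] [-0.0685  0.1086  0.0667]
104 [0.0068 0.1064 0.064 ] [-0.0685  0.1064  0.0663]
106 [0.0071 0.1042 0.0614] [-0.0684  0.1042  0.0686]
108 [0.0069 0.1019 0.0641] [-0.0686  0.102   0.0667]
110 [0.0073 0.0997 0.0606] [-0.0698  0.0997  0.0543]
112 [0.0119 0.0968 0.0144] [-0.0704  0.0973  0.0479]
114 [0.0121 0.0943 0.0128] [-0.0734  0.0944  0.0145]
[0.3    0.2243 0.0406] [0.48   0.3467 0.3103]
```

View pics/w1c.png

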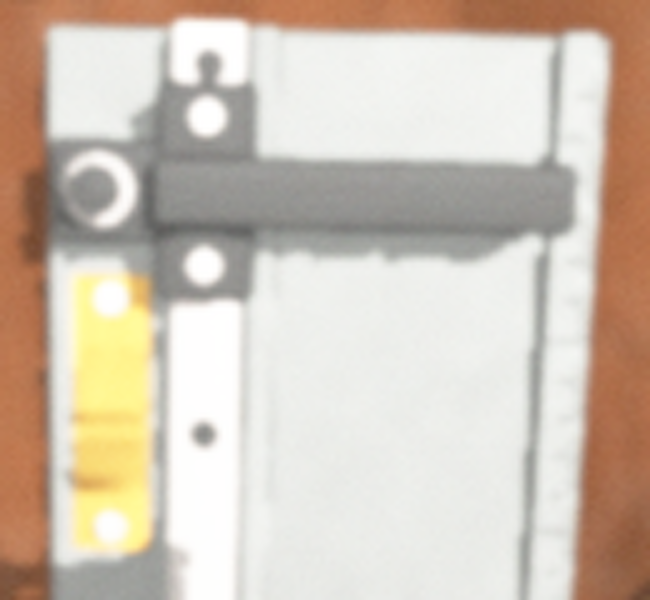

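Paddle top measures z≈0.062, as the text says. Its centre is at gauge y≈0.106 (push face ≈0.114). On the clip, the near crest is at crop row ~418 and the far crest at ~465, so the notch is at row ~437, gauge y≈0.045. That makes the travel about 61 mm. I'll descend behind the paddle.

Call:
{"api": "play_rows", "payload": {
  "targets": [
    [[0.063,0.014,0],[0,0,0],-0.56],
    [[0.063,0.014,0],[0,0,0],-0.56],
    [[0.063,0.014,0],[0,0,0],-0.56],
    [[0,0,0.062],[0,0,0],-0.56],
    [[0,0,0.062],[0,0,0],-0.56],
    [[0,0,0.062],[0,0,0],-0.56],
    [[0,0,0.062],[0,0,0],-0.56],
    [[0,0,0.062],[0,0,0],-0.56],
    [[0,0,0.06],[0,0,0],-0.56]
  ]
}}

```text
time_s: 4.78
ee_pos: [0.5144, 0.3481, 0.0746]
tcp_rot: [-0.0, 0.741, 0.671, -0.0]
ft_force: [-0.1, -0.1, -0.7]
grip_width: 0.0198
grasp_force: 0.0
```

Call:
{"api": "play_rows", "payload": {
  "targets": [
    [[0,0,0.06],[0,0,0],-0.56],
    [[0,0,0],[0,0,0],-0.56]
  ]
}}

```text
time_s: 5.03
ee_pos: [0.513, 0.3473, 0.0377]
tcp_rot: [-0.001, 0.741, 0.672, -0.002]
ft_force: [0.3, -1.1, 0.7]
grip_width: 0.0201
grasp_force: 0.0
```

Call:
{"api": "play_rows", "payload": {
  "targets": [
    [[-0.007,0,0],[0,0,0],-0.56],
    [[-0.007,0,0],[0,0,0],-0.56],
    [[-0.007,0,0],[0,0,0],-0.56],
    [[-0.007,0,0],[0,0,0],-0.56],
    [[-0.007,0,0],[0,0,0],-0.56]
  ]
}}

```text
time_s: 5.65
ee_pos: [0.5128, 0.3272, 0.0403]
tcp_rot: [0.0, 0.74, 0.673, 0.0]
ft_force: [1.1, 1.5, 1.8]
grip_width: 0.02
grasp_force: 1.1
```

Call:
{"api": "play_rows", "payload": {
  "targets": [
    [[-0.006,0,0],[0,0,0],-0.56],
    [[-0.006,0,0],[0,0,0],-0.56],
    [[-0.006,0,0],[0,0,0],-0.56]
  ]
}}

```text
time_s: 6.02
ee_pos: [0.5115, 0.3163, 0.0399]
tcp_rot: [-0.0, 0.74, 0.673, -0.0]
ft_force: [1.2, 2.5, 1.8]
grip_width: 0.0198
grasp_force: 1.1
```

```bash
python3 - <<'E'
from cell import grab_frame,sense
import cv2,numpy as np
from h import *
f=grab_frame("wrist"); np.savez("pics/w2.npz",**f)
cv2.imwrite("pics/w2.png",cv2.resize(f["color"],(800,600))[:,:,::-1]); s=sense();print(s["ee_pos"],s["ft_force"])
E
```

```text
[0.51135382 0.31587167 0.0398393 ] [1.07518204 1.26495072 0.71571326]
```

View pics/w2.png

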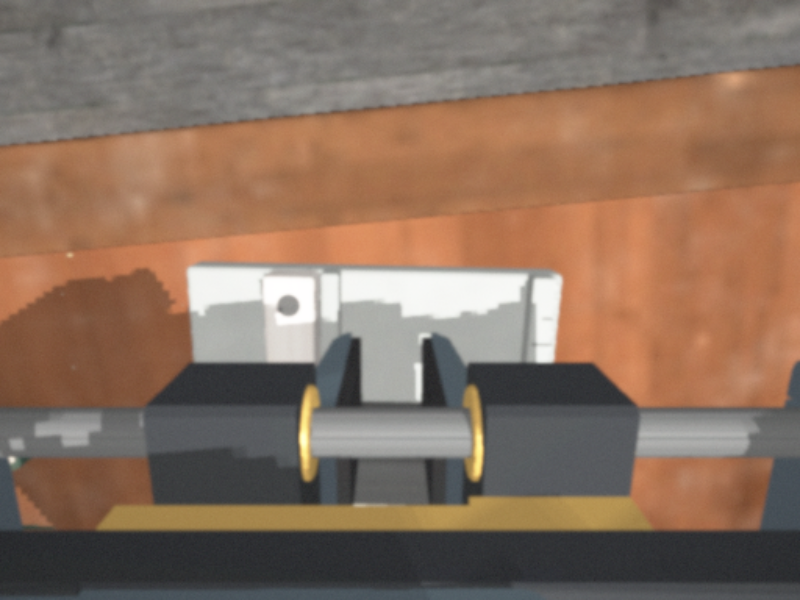

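The wrist camera can't see the paddle past the fingers, but the force of about 2 N shows contact. I'll measure the paddle with the top camera depth instead.

```bash
cat >> h.py <<'E'
a=-.094; o=np.array([.509,.203])
def G(p):
    q=(p[...,:2]-o)@np.array([[np.cos(a),-np.sin(a)],[np.sin(a),np.cos(a)]])
    return np.concatenate([q,p[...,2:]],-1)
def paddle(f):
    "gauge y of the paddle from top-view depth: points 52-67mm high, x 0..35"
    g=G(cloud(f)); m=(g[...,2]>.05)&(g[...,2]<.072)&(abs(g[...,1])<.14)
    out={}
    for lo,hi in((-.10,-.05),(-.05,-.03),(.015,.042)):
        y=g[m&(g[...,0]>lo)&(g[...,0]<hi)][:,1]; out[lo]=(len(y),np.round(np.percentile(y,[5,50,95]),4) if len(y) else None)
    return out
E
cat > look.py <<'E'
import sys,cv2,numpy as np
from cell import grab_frame,sense
from h import *
f=grab_frame("top"); n=sys.argv[1]; np.savez(f"pics/{n}.npz",**f)
cv2.imwrite(f"pics/{n}.png",cv2.resize(f["color"][170:260,105:245],None,fx=5,fy=5,interpolation=cv2.INTER_CUBIC)[:,:,::-1])
s=sense(); print(paddle(f),"tcp",G(s["ee_pos"]),"F along gauge",G(np.r_[s["ft_force"][:2]+o,s["ft_force"][2]]),s["time_s"])
E
python3 -c "
from h import *
print(paddle(dict(np.load('pics/top0.npz'))))"; python3 look.py t2
```

```text
{-0.1: (66, array([0.1004, 0.1057, 0.1137])), -0.05: (72, array([0.0915, 0.1061, 0.1232])), 0.015: (75, array([0.0982, 0.1047, 0.1131]))}
{-0.1: (68, array([0.08  , 0.0866, 0.099 ])), -0.05: (70, array([0.0713, 0.0853, 0.0957])), 0.015: (73, array([0.0784, 0.085 , 0.0933]))} tcp [-0.00829103  0.112735    0.03980981] F along gauge [-0.09465764 -1.35619636  0.47488272] 6.125
```

View pics/t2.png

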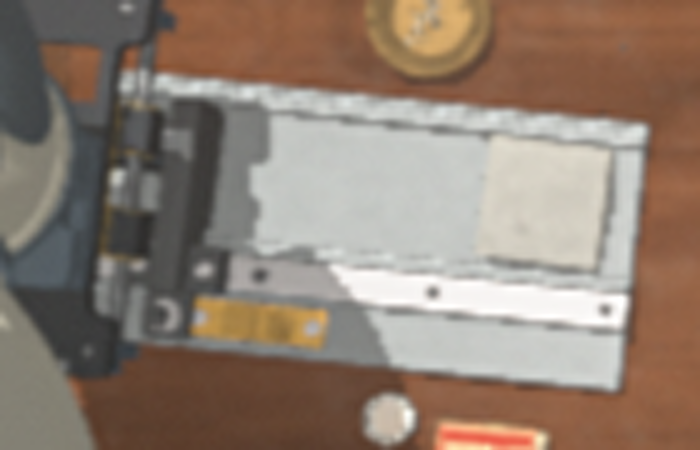

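The top view shows the paddle's top now at gauge y≈0.086, so it has moved 20 mm. It is still before the ramp, and the clip is visible. Next I'll approach the ramp.

Call:
{"api": "play_rows", "payload": {
  "targets": [
    [[-0.006,0,0],[0,0,0],-0.56],
    [[-0.006,0,0],[0,0,0],-0.56],
    [[-0.006,0,0],[0,0,0],-0.56],
    [[-0.006,0,0],[0,0,0],-0.56]
  ]
}}

```text
time_s: 6.62
ee_pos: [0.51, 0.3019, 0.0399]
tcp_rot: [-0.0, 0.74, 0.673, -0.0]
ft_force: [-1.9, 2.2, 0.7]
grip_width: 0.0203
grasp_force: 1.1
```

Call:
{"api": "play_rows", "payload": {
  "targets": [
    [[-0.004,0,0],[0,0,0],-0.56],
    [[-0.004,0,0],[0,0,0],-0.56],
    [[-0.004,0,0],[0,0,0],-0.56]
  ]
}}

```text
time_s: 7.0
ee_pos: [0.5095, 0.2949, 0.0399]
tcp_rot: [-0.0, 0.74, 0.673, -0.0]
ft_force: [-2.3, 3.8, -0.8]
grip_width: 0.0202
grasp_force: 1.4
```

Call:
{"api": "play_rows", "payload": {
  "targets": [
    [[-0.004,0,0],[0,0,0],-0.56],
    [[-0.004,0,0],[0,0,0],-0.56]
  ]
}}

```text
time_s: 7.25
ee_pos: [0.5092, 0.2912, 0.04]
tcp_rot: [-0.001, 0.74, 0.673, 0.001]
ft_force: [-3.5, 14.2, -1.9]
grip_width: 0.0201
grasp_force: 6.8
```

```bash
python3 look.py t3
```

```text
{-0.1: (64, array([0.056 , 0.0623, 0.0702])), -0.05: (63, array([0.0458, 0.0604, 0.0707])), 0.015: (67, array([0.0541, 0.0611, 0.0681]))} tcp [-0.00820744  0.08749472  0.03999956] F along gauge [-2.6754911   7.58930431 -1.37965831] 7.3
```

```bash
python3 - <<'E'
import cv2,numpy as np
a=dict(np.load("pics/t3.npz"))["color"][205:250,110:200]; b=dict(np.load("pics/top0.npz"))["color"][205:250,110:200]
im=np.vstack([b,a]); im=np.clip(im*1.2,0,255).astype(np.uint8)
cv2.imwrite("pics/t3c.png",cv2.resize(im,None,fx=6.6,fy=6.6,interpolation=cv2.INTER_CUBIC)[:,:,::-1])
E
python3 - <<'E'
import numpy as np
from cell import sense
s=sense();print(s["time_s"],s["ft_force"])
E
```

```text
7.3 [-1.951335    7.8069254  -1.37965831]
```

View pics/t3c.png

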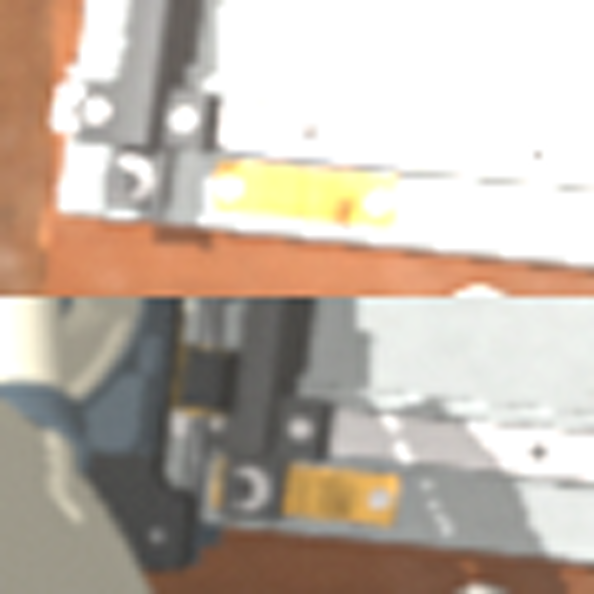

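The pin housing (crop col ~250) is still well short of the dark notch mark (col ~345), so the pin is on the ramp. I'll go on in small steps.

Call:
{"api": "play_rows", "payload": {
  "targets": [
    [[-0.003,0,0],[0,0,0],-0.56],
    [[0,0,0],[0,0,0],-0.56]
  ]
}}

```text
time_s: 7.55
ee_pos: [0.5088, 0.2888, 0.04]
tcp_rot: [-0.0, 0.74, 0.673, 0.0]
ft_force: [-2.1, 5.1, -0.4]
grip_width: 0.0199
grasp_force: 2.5
```

Call:
{"api": "play_rows", "payload": {
  "targets": [
    [[-0.003,0,0],[0,0,0],-0.56],
    [[0,0,0],[0,0,0],-0.56]
  ]
}}

```text
time_s: 7.8
ee_pos: [0.5087, 0.2874, 0.04]
tcp_rot: [-0.0, 0.74, 0.673, 0.001]
ft_force: [-3.3, 9.3, -1.0]
grip_width: 0.0198
grasp_force: 4.6
```

Call:
{"api": "play_rows", "payload": {
  "targets": [
    [[-0.003,0,0],[0,0,0],-0.56],
    [[0,0,0],[0,0,0],-0.56]
  ]
}}

```text
time_s: 8.05
ee_pos: [0.5084, 0.2855, 0.04]
tcp_rot: [-0.0, 0.74, 0.673, 0.0]
ft_force: [-2.9, 7.7, -0.3]
grip_width: 0.0202
grasp_force: 3.7
```

Call:
{"api": "play_rows", "payload": {
  "targets": [
    [[-0.003,0,0],[0,0,0],-0.56],
    [[0,0,0],[0,0,0],-0.56]
  ]
}}

```text
time_s: 8.3
ee_pos: [0.5085, 0.2829, 0.04]
tcp_rot: [0.0, 0.74, 0.673, 0.0]
ft_force: [-0.5, 0.1, 0.3]
grip_width: 0.0202
grasp_force: 0.0
```

```bash
python3 look.py t4
```

```text
{-0.1: (69, array([0.0471, 0.0528, 0.0617])), -0.05: (66, array([0.0342, 0.0517, 0.0606])), 0.015: (65, array([0.0451, 0.0514, 0.0589]))} tcp [-0.00802864  0.07941602  0.03995556] F along gauge [0.51840119 0.03742407 0.00471774] 8.35
```

The push force vanished (0.1 N, and the pad force is 0) and the paddle is ahead of where contact would leave it, so the pin has dropped in. I'll hold briefly, back off, lift, and go over to the block end.

Call:
{"api": "play_rows", "payload": {
  "targets": [
    [[0,0,0],[0,0,0],-0.56],
    [[0,0,0],[0,0,0],-0.56],
    [[0.015,0,0],[0,0,0],-0.56],
    [[0.02,0,0],[0,0,0],-0.56],
    [[0,0,-0.08],[0,0,0],-0.56],
    [[0,0,-0.08],[0,0,0],-0.56],
    [[0,0,-0.08],[0,0,0],-0.56],
    [[0,0,-0.08],[0,0,0],-0.56]
  ]
}}

```text
time_s: 9.35
ee_pos: [0.5101, 0.3047, 0.2337]
tcp_rot: [-0.0, 0.739, 0.673, 0.0]
ft_force: [0.3, 0.5, -1.0]
grip_width: 0.0201
grasp_force: 0.0
```

Call:
{"api": "play_rows", "payload": {
  "targets": [
    [[-0.074,0.004,0],[0,0,0],-0.56],
    [[-0.074,0.004,0],[0,0,0],-0.56],
    [[-0.074,0.004,0],[0,0,0],-0.56],
    [[-0.074,0.004,0],[0,0,0],-0.56],
    [[-0.074,0.004,0],[0,0,0],-0.56],
    [[-0.074,0.004,0],[0,0,0],-0.56],
    [[0,0,0],[0,0,0],-0.56]
  ]
}}

```text
time_s: 10.22
ee_pos: [0.4999, 0.0356, 0.2321]
tcp_rot: [0.0, 0.741, 0.672, -0.0]
ft_force: [1.0, 1.5, -0.4]
grip_width: 0.02
grasp_force: 0.0
```

```bash
python3 look.py t5; python3 - <<'E'
from cell import grab_frame
import cv2,numpy as np
f=grab_frame("wrist"); np.savez("pics/w5.npz",**f)
cv2.imwrite("pics/w5.png",cv2.resize(f["color"],(800,600),interpolation=cv2.INTER_CUBIC)[:,:,::-1])
E
```

```text
{-0.1: (0, None), -0.05: (3, array([0.0739, 0.0749, 0.0765])), 0.015: (0, None)} tcp [ 0.00655947 -0.16620895  0.23211431] F along gauge [-0.53088963 -0.02678346 -0.95878256] 10.275
```

View pics/w5.png

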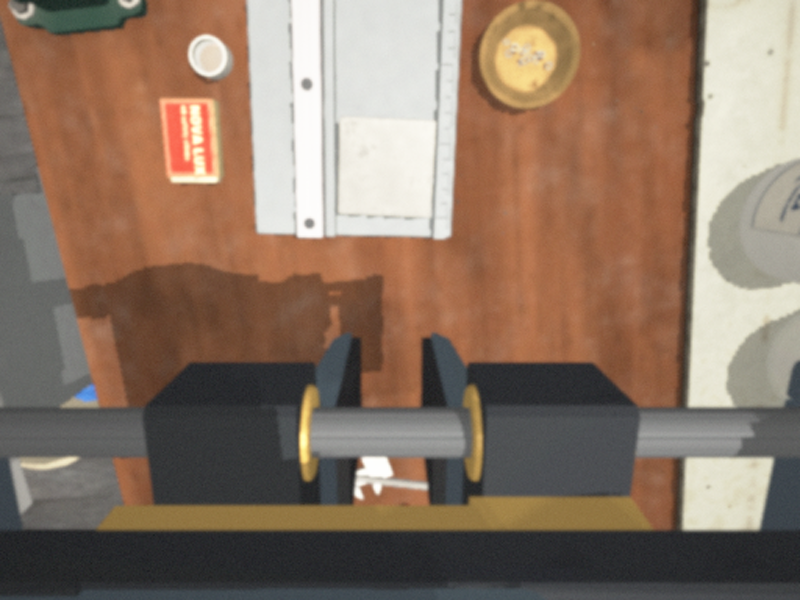

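The wrist view shows the block at cols 337–435, rows 117–215 and the gauge's -y end at row ~237. The dish, loupe and matchbox are undisturbed.

```bash
python3 - <<'E'
from h import *
np.set_printoptions(precision=4,suppress=True)
f=dict(np.load("pics/w5.npz")); P=cloud(f)
for u,v,z in [(341,118,.032),(435,121,.032),(337,214,.032),(433,217,.032),(256,234,.014),(451,239,.022),(336,236,.014)]:
    print(u,v,G(ray(f,u*.64,v*.64,z)))
for u,v in [(386,165),(370,227),(445,190),(386,90),(312,150)]: print(u,v,G(P[int(v*.64),int(u*.64)]))
E
```

```text
341 118 [-0.0255 -0.0633  0.032 ]
435 121 [ 0.0364 -0.0652  0.032 ]
337 214 [-0.0299 -0.1258  0.032 ]
433 217 [ 0.0363 -0.1279  0.032 ]
256 234 [-0.0911 -0.1416  0.014 ]
451 239 [ 0.0502 -0.1444  0.022 ]
336 236 [-0.0328 -0.1431  0.014 ]
386 165 [ 0.004  -0.0926  0.0326]
370 227 [-0.0088 -0.136   0.0165]
445 190 [ 0.0441 -0.1095  0.0227]
386 90 [ 0.004  -0.0431  0.0141]
312 150 [-0.0463 -0.0834  0.0311]
```

```bash
python3 - <<'E'
from h import *
np.set_printoptions(precision=4,suppress=True)
f=dict(np.load("pics/w5.npz"));w=dict(np.load("pics/w1.npz"));t=dict(np.load("pics/top0.npz"))
p=[ray(f,306.5*.64,84*.64,.03),ray(f,309*.64,223*.64,.03)]
q=[ray(w,200+203.5/5,65+434/5,.03),ray(w,200+209/5,65+62/5,.03)]
r=[ray(t,110+281/6,180+271/6,.03),ray(t,110+696/6,180+312/6,.03),ray(t,110+489/6,180+291/6,.03)]
for s in (p,q,r):
    d=s[0]-s[1]; d*=np.sign(d[1]); print("yaw",-np.arctan2(d[0],d[1]),[G(x) for x in s])
E
```

```text
yaw -0.11612906003838491 [array([-0.0477, -0.042 ,  0.03  ]), array([-0.0497, -0.1321,  0.03  ])]
yaw -0.11638634493020934 [array([-0.0453,  0.0474,  0.03  ]), array([-0.0432,  0.138 ,  0.03  ])]
yaw -0.11481832909097336 [array([-0.0486,  0.0469,  0.03  ]), array([-0.0523, -0.1328,  0.03  ]), array([-0.0502, -0.0431,  0.03  ])]
```

All three views give yaw = -0.116. I'll trim the tool yaw, centre on the channel, and go down beyond the -y end.

Call:
{"api": "play_rows", "payload": {
  "targets": [
    [[0,-0.007,0],[0,0,0.006],-0.56],
    [[0,0,0.06],[0,0,0],-0.56],
    [[0,0,0.06],[0,0,0],-0.56],
    [[0,0,0.06],[0,0,0],-0.56],
    [[0,0,0.06],[0,0,0],-0.56],
    [[0,0,0.06],[0,0,0],-0.56],
    [[0,0,0.025],[0,0,0],-0.56],
    [[0,0,0.025],[0,0,0],-0.56],
    [[0,0,0],[0,0,0],-0.56]
  ]
}}

```text
time_s: 11.45
ee_pos: [0.4953, 0.038, 0.0217]
tcp_rot: [-0.0, 0.746, 0.666, -0.0]
ft_force: [-0.3, -0.0, -0.3]
grip_width: 0.0199
grasp_force: 0.0
```

```bash
python3 look.py t6
```

```text
{-0.1: (71, array([0.0472, 0.0531, 0.063 ])), -0.05: (70, array([0.0393, 0.0525, 0.0628])), 0.015: (69, array([0.0451, 0.0513, 0.0595]))} tcp [ 0.00221243 -0.16559258  0.02224715] F along gauge [ 0.4632071  -0.07274789  1.10185126] 11.5
```

View pics/t6.png

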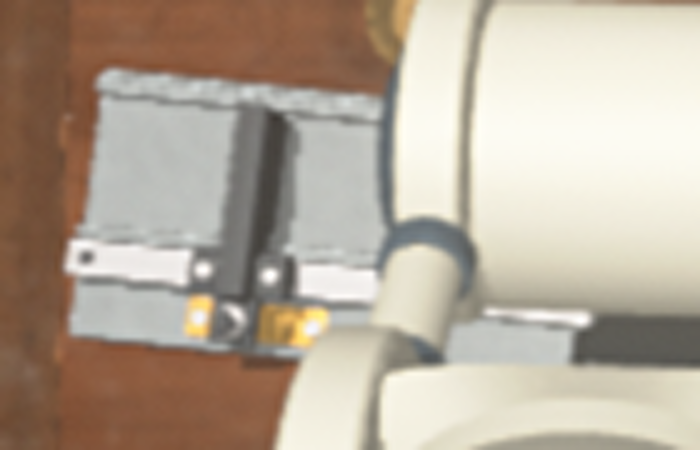

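The stop is still at 0.0525, with the pin seated over the clip between its end screws. The tool is at the -y end (G y=-0.166, z=0.022). I'll push the block.

Call:
{"api": "play_rows", "payload": {
  "targets": [
    [[0.01,0,0],[0,0,0],-0.56],
    [[0.01,0,0],[0,0,0],-0.56],
    [[0.008,0,0],[0,0,0],-0.56],
    [[0.008,0,0],[0,0,0],-0.56],
    [[0.01,0,0],[0,0,0],-0.56],
    [[0.01,0,0],[0,0,0],-0.56]
  ]
}}

```text
time_s: 12.25
ee_pos: [0.4993, 0.0713, 0.022]
tcp_rot: [0.0, 0.746, 0.666, -0.0]
ft_force: [-0.9, -5.0, 5.0]
grip_width: 0.0203
grasp_force: 2.8
```

Call:
{"api": "play_rows", "payload": {
  "targets": [
    [[0.01,0,0],[0,0,0],-0.56],
    [[0.01,0,0],[0,0,0],-0.56],
    [[0.01,0,0],[0,0,0],-0.56],
    [[0.01,0,0],[0,0,0],-0.56],
    [[0.01,0,0],[0,0,0],-0.56],
    [[0.01,0,0],[0,0,0],-0.56],
    [[0.01,0,0],[0,0,0],-0.56],
    [[0.01,0,0],[0,0,0],-0.56],
    [[0.01,0,0],[0,0,0],-0.56],
    [[0.01,0,0],[0,0,0],-0.56]
  ]
}}

```text
time_s: 13.5
ee_pos: [0.5059, 0.1309, 0.022]
tcp_rot: [0.0, 0.746, 0.666, -0.0]
ft_force: [-1.1, -5.6, 4.3]
grip_width: 0.0202
grasp_force: 2.9
```

Call:
{"api": "play_rows", "payload": {
  "targets": [
    [[0.008,0,0],[0,0,0],-0.56],
    [[0.008,0,0],[0,0,0],-0.56],
    [[0.008,0,0],[0,0,0],-0.56],
    [[0.006,0,0],[0,0,0],-0.56]
  ]
}}

```text
time_s: 14.0
ee_pos: [0.5079, 0.1488, 0.022]
tcp_rot: [0.0, 0.746, 0.666, -0.0]
ft_force: [-0.1, -4.5, 5.4]
grip_width: 0.0201
grasp_force: 2.8
```

```bash
python3 look.py t7
```

```text
{-0.1: (46, array([0.0475, 0.053 , 0.0606])), -0.05: (0, None), 0.015: (0, None)} tcp [ 0.00397986 -0.05376922  0.02197214] F along gauge [-0.66670986 -3.17808586  2.42327508] 14.05
```

Call:
{"api": "play_rows", "payload": {
  "targets": [
    [[0.004,0,0],[0,0,0],-0.56],
    [[0.004,0,0],[0,0,0],-0.56],
    [[0.004,0,0],[0,0,0],-0.56],
    [[0.004,0,0],[0,0,0],-0.56]
  ]
}}

```text
time_s: 14.55
ee_pos: [0.5089, 0.1581, 0.0219]
tcp_rot: [0.0, 0.746, 0.666, -0.0]
ft_force: [-0.4, -5.2, 4.1]
grip_width: 0.0201
grasp_force: 2.6
```

Call:
{"api": "play_rows", "payload": {
  "targets": [
    [[0.003,0,0],[0,0,0],-0.56],
    [[0,0,0],[0,0,0],-0.56]
  ]
}}

```text
time_s: 14.8
ee_pos: [0.5092, 0.1601, 0.0219]
tcp_rot: [-0.0, 0.746, 0.666, -0.0]
ft_force: [-1.1, -1.5, 1.5]
grip_width: 0.0199
grasp_force: 1.1
```

Call:
{"api": "play_rows", "payload": {
  "targets": [
    [[0.003,0,0],[0,0,0],-0.56],
    [[0,0,0],[0,0,0],-0.56]
  ]
}}

```text
time_s: 15.05
ee_pos: [0.5094, 0.1619, 0.0219]
tcp_rot: [-0.0, 0.746, 0.666, -0.0]
ft_force: [-1.2, -1.6, 1.3]
grip_width: 0.02
grasp_force: 1.2
```

Call:
{"api": "play_rows", "payload": {
  "targets": [
    [[0.002,0,0],[0,0,0],-0.56],
    [[0,0,0],[0,0,0],-0.56]
  ]
}}

```text
time_s: 15.3
ee_pos: [0.5096, 0.1631, 0.0219]
tcp_rot: [-0.0, 0.746, 0.666, -0.0]
ft_force: [-0.7, -1.5, 2.0]
grip_width: 0.0201
grasp_force: 1.2
```

Call:
{"api": "play_rows", "payload": {
  "targets": [
    [[0.002,0,0],[0,0,0],-0.56],
    [[0,0,0],[0,0,0],-0.56]
  ]
}}

```text
time_s: 15.55
ee_pos: [0.5098, 0.1643, 0.0219]
tcp_rot: [-0.0, 0.746, 0.666, 0.0]
ft_force: [-0.7, -2.2, 0.0]
grip_width: 0.0199
grasp_force: 1.0
```

Call:
{"api": "play_rows", "payload": {
  "targets": [
    [[0.002,0,0],[0,0,0],-0.56],
    [[0,0,0],[0,0,0],-0.56]
  ]
}}

```text
time_s: 15.8
ee_pos: [0.51, 0.1655, 0.0219]
tcp_rot: [-0.0, 0.746, 0.666, 0.0]
ft_force: [0.4, -1.2, 0.8]
grip_width: 0.0202
grasp_force: 0.8
```

```bash
python3 look.py t8;python3 - <<'E'
from h import *
f=dict(np.load("pics/t8.npz")); g=G(cloud(f))
m=(g[...,2]>.024)&(g[...,2]<.04)&(g[...,0]>-.03)&(g[...,0]<.035)&(g[...,1]>-.06)&(g[...,1]<.05); q=g[m]; print(len(q), np.percentile(q,[2,50,98],axis=0) if len(q) else 0)
E
```

```text
{-0.1: (57, array([0.0446, 0.052 , 0.0601])), -0.05: (0, None), 0.015: (0, None)} tcp [ 0.00444645 -0.03727259  0.02190299] F along gauge [-1.03604393 -1.45108429  0.35345709] 15.85
0 0
```

Call:
{"api": "play_rows", "payload": {
  "targets": [
    [[0.002,0,0],[0,0,0],-0.56],
    [[0,0,0],[0,0,0],-0.56]
  ]
}}

```text
time_s: 16.1
ee_pos: [0.51, 0.1665, 0.0219]
tcp_rot: [-0.0, 0.746, 0.666, -0.0]
ft_force: [-1.1, -4.0, 0.2]
grip_width: 0.0202
grasp_force: 1.8
```

Call:
{"api": "play_rows", "payload": {
  "targets": [
    [[0.002,0,0],[0,0,0],-0.56],
    [[0,0,0],[0,0,0],-0.56]
  ]
}}

```text
time_s: 16.35
ee_pos: [0.5102, 0.1678, 0.0219]
tcp_rot: [-0.0, 0.746, 0.666, -0.0]
ft_force: [-0.4, -3.1, -0.2]
grip_width: 0.0201
grasp_force: 1.5
```

Call:
{"api": "play_rows", "payload": {
  "targets": [
    [[0.001,0,0],[0,0,0],-0.56],
    [[0,0,0],[0,0,0],-0.56]
  ]
}}

```text
time_s: 16.6
ee_pos: [0.5103, 0.1684, 0.0219]
tcp_rot: [-0.0, 0.746, 0.666, 0.0]
ft_force: [0.0, -1.5, -0.3]
grip_width: 0.0198
grasp_force: 0.9
```

Call:
{"api": "play_rows", "payload": {
  "targets": [
    [[0.001,0,0],[0,0,0],-0.56],
    [[0,0,0],[0,0,0],-0.56]
  ]
}}

```text
time_s: 16.85
ee_pos: [0.5104, 0.169, 0.0219]
tcp_rot: [-0.0, 0.746, 0.666, 0.0]
ft_force: [0.0, -1.2, -0.8]
grip_width: 0.02
grasp_force: 0.8
```

```bash
python3 look.py t9
```

```text
{-0.1: (50, array([0.0517, 0.0568, 0.0646])), -0.05: (2, array([0.0388, 0.041 , 0.0431])), 0.015: (0, None)} tcp [ 0.00454682 -0.03371233  0.02191424] F along gauge [ 0.19616541 -1.47301158 -0.3856271 ] 16.9
```

The top depth suggests the stop may have shifted about 4 mm, so I'll check before pushing further. The wrist camera is close above the clip here, and I've used my picture allowance, so I'll use its depth and colour profiles numerically.

```bash
cat > g2.py <<'E'
from h import *
A=-.116
def fr(o):
    c,s=np.cos(A),np.sin(A); M=np.array([[c,-s],[s,c]])
    return lambda p: np.concatenate([(p[...,:2]-o)@M,p[...,2:]],-1)
# origin: rail screw 2 (top0) is at gauge (-.052,.045)
t=dict(np.load("pics/top0.npz")); c,s=np.cos(A),np.sin(A)
o=ray(t,110+489/6,180+291/6,.03)[:2]-np.array([[c,-s],[s,c]])@np.array([-.052,-.045]); H=fr(o)
E
python3 - <<'E'
from g2 import *
from cell import grab_frame,sense
np.set_printoptions(precision=4,suppress=True,linewidth=180)
f=grab_frame("wrist"); np.savez("pics/w9.npz",**f)
print("o",o)
w=dict(np.load("pics/w1.npz")); g=H(cloud(w))
# clip profile from w1
m=(g[...,0]>-.088)&(g[...,0]<-.07)
for y in np.arange(.085,.005,-.0025):
    k=m&(abs(g[...,1]-y)<.00125); print(round(y,4),k.sum(),np.round(g[k][:,2].mean(),4),w["color"][k].mean(0).round())
for nm,ff in(("w9",f),):
    g=H(cloud(ff))
    for lo,hi in((-.09,-.066),(-.064,-.04),(-.03,-.01),(-.01,.01),(.01,.034)):
        k=(g[...,0]>lo)&(g[...,0]<hi)&(g[...,2]>.052)&(g[...,2]<.075)&(g[...,1]>0)
        q=g[k]; print(nm,lo,len(q),np.percentile(q,[2,50,98],axis=0) if len(q) else 0)
g=H(sense()["ee_pos"]);print(g)
E
```

```text
o [0.5118 0.2035]
0.085 28 0.0151 [248. 240. 208.]
0.0825 28 0.0158 [253. 248. 206.]
0.08 28 0.0164 [253. 249. 220.]
0.0775 28 0.0163 [253. 249. 219.]
0.075 28 0.0163 [253. 248. 196.]
0.0725 28 0.0162 [253. 248. 171.]
0.07 28 0.0157 [253. 248. 170.]
0.0675 317 0.3627 [70. 70. 65.]
0.065 114 0.3096 [107. 106.  87.]
0.0625 727 0.3796 [101. 101.  97.]
0.06 700 0.3806 [113. 113. 110.]
0.0575 482 0.3752 [108. 107. 103.]
0.055 3459 0.4109 [52. 51. 49.]
0.0525 398 0.3821 [117. 103.  71.]
0.05 24 0.0201 [247. 225. 147.]
0.0475 18 0.0178 [243. 221. 152.]
0.045 28 0.0169 [251. 235. 154.]
0.0425 28 0.0165 [249. 228. 147.]
0.04 25 0.0188 [246. 219. 135.]
0.0375 28 0.0216 [247. 222. 136.]
0.035 23 0.0226 [242. 216. 143.]
0.0325 25 0.0228 [229. 196. 127.]
0.03 23 0.0226 [236. 209. 137.]
0.0275 16 0.0157 [249. 236. 159.]
0.025 29 0.0156 [251. 242. 169.]
0.0225 26 0.0159 [252. 246. 197.]
0.02 24 0.0162 [251. 246. 219.]
0.0175 26 0.0167 [251. 244. 212.]
0.015 22 0.0159 [251. 242. 191.]
0.0125 28 0.0154 [244. 236. 207.]
0.01 25 0.0147 [201. 201. 195.]
0.0075 20 0.0149 [173. 175. 171.]
w9 -0.09 2405 [[-0.0788  0.0496  0.053 ]
 [-0.0713  0.0563  0.0654]
 [-0.0665  0.064   0.0707]]
w9 -0.064 3165 [[-0.06    0.0393  0.0522]
 [-0.0499  0.0565  0.0626]
 [-0.0405  0.0733  0.0641]]
w9 -0.03 2784 [[-0.0296  0.049   0.0566]
 [-0.02    0.0566  0.0627]
 [-0.0104  0.0644  0.0641]]
w9 -0.01 2792 [[-0.0096  0.049   0.0569]
 [-0.0001  0.0566  0.0627]
 [ 0.0096  0.0645  0.0642]]
w9 0.01 3353 [[0.0105 0.049  0.0578]
 [0.022  0.0566 0.0627]
 [0.0335 0.0645 0.0641]]
[ 0.0025 -0.0345  0.0219]
```

The clip profile shows a dip (the notch) near y≈0.043, and the paddle now sits at 0.0566. So the earlier loss of force was only the flat crest and the pin never dropped. I'll get the exact profile and convert the earlier views to the same frame.

```bash
python3 - <<'E'
from g2 import *
np.set_printoptions(precision=4,suppress=True,linewidth=180)
w=dict(np.load("pics/w1.npz")); 
for n in("w1","top0","w9"):
    F=dict(np.load(f"pics/{n}.npz")); g=H(cloud(F)); m=(g[...,0]>-.086)&(g[...,0]<-.072)&(g[...,2]<.035)&(g[...,2]>.008)
    st=.002 if n!="top0" else .003
    print(n,[(round(y*1e3),round(1e3*np.median(g[k][:,2]),1)) for y in np.arange(.078,.012,-st) for k in [m&(abs(g[...,1]-y)<st/2)] if k.sum()>2])
for n in("w1","top0","t2","t3","t4","t6","t8","t9","w9"):
    g=H(cloud(dict(np.load(f"pics/{n}.npz")))); 
    r=[]
    for lo,hi in((-.08,-.066),(.01,.034)):
        k=(g[...,0]>lo)&(g[...,0]<hi)&(g[...,2]>.055)&(g[...,2]<.072)&(g[...,1]>.02)&(g[...,1]<.14); r.append((k.sum(),np.percentile(g[k][:,1],[3,50,97]) if k.any() else 0))
    print(n,r)
g=H(cloud(dict(np.load("pics/w9.npz"))))
k=(abs(g[...,0])<.03)&(g[...,2]>.025)&(g[...,2]<.04)&(g[...,1]>-.02)&(g[...,1]<.06);print("block",k.sum(),np.percentile(g[k],[2,50,98],axis=0))
E
```

```text
w1 [(78, np.float64(16.0)), (76, np.float64(17.0)), (74, np.float64(16.4)), (72, np.float64(16.0)), (70, np.float64(15.8)), (68, np.float64(15.6)), (66, np.float64(16.7)), (64, np.float64(16.7)), (62, np.float64(17.3)), (60, np.float64(18.1)), (58, np.float64(18.7)), (56, np.float64(19.9)), (54, np.float64(20.3)), (52, np.float64(21.1)), (50, np.float64(21.6)), (48, np.float64(20.5)), (46, np.float64(17.9)), (44, np.float64(16.5)), (42, np.float64(16.7)), (40, np.float64(19.2)), (38, np.float64(22.0)), (36, np.float64(25.0)), (34, np.float64(25.3)), (32, np.float64(25.3)), (30, np.float64(25.2)), (28, np.float64(15.3)), (26, np.float64(16.0)), (24, np.float64(15.8)), (22, np.float64(16.1)), (20, np.float64(16.8)), (18, np.float64(16.4)), (16, np.float64(17.0)), (14, np.float64(16.3))]
top0 [(78, np.float64(15.8)), (75, np.float64(15.2)), (72, np.float64(15.2)), (69, np.float64(14.1)), (66, np.float64(13.8)), (63, np.float64(15.1)), (60, np.float64(15.7)), (57, np.float64(17.8)), (54, np.float64(19.6)), (51, np.float64(20.4)), (48, np.float64(18.0)), (45, np.float64(15.0)), (42, np.fl
[... 947 characters left out ...]
)), (np.int64(64), array([0.0781, 0.0851, 0.0931]))]
t3 [(np.int64(19), array([0.0563, 0.061 , 0.0662])), (np.int64(61), array([0.0536, 0.0609, 0.0684]))]
t4 [(np.int64(20), array([0.0464, 0.0511, 0.057 ])), (np.int64(64), array([0.0447, 0.0511, 0.0594]))]
t6 [(np.int64(20), array([0.0476, 0.0516, 0.058 ])), (np.int64(64), array([0.0449, 0.0515, 0.0599]))]
t8 [(np.int64(21), array([0.0471, 0.0516, 0.0585])), (np.int64(0), 0)]
t9 [(np.int64(18), array([0.0513, 0.0559, 0.0615])), (np.int64(0), 0)]
w9 [(np.int64(1787), array([0.051 , 0.0566, 0.0625])), (np.int64(3320), array([0.0491, 0.0567, 0.0643]))]
block 17730 [[-0.0284 -0.0158  0.0312]
 [ 0.      0.0182  0.0328]
 [ 0.0288  0.0474  0.0345]]
```

Confirmed: crest at 0.0515–0.0485, notch at 0.0435 and stop now at 0.0566, so step 1 is not yet met. To recover:
1. With the fingertips above the block, push the stop back +y.
2. Go down between stop and block, and push the block back.
3. Push the stop again, properly this time.

Call:
{"api": "play_rows", "payload": {
  "targets": [
    [[-0.006,0,0],[0,0,0],-0.56],
    [[0,0,-0.02],[0,0,0],-0.56],
    [[0,0,-0.02],[0,0,0],-0.56],
    [[0.03,0,0],[0,0,0],-0.56],
    [[0.03,0,0],[0,0,0],-0.56],
    [[0.03,0,0],[0,0,0],-0.56],
    [[0.015,0,0],[0,0,0],-0.56],
    [[0.012,0,0],[0,0,0],-0.56],
    [[0.012,0,0],[0,0,0],-0.56]
  ]
}}

```text
time_s: 18.08
ee_pos: [0.5184, 0.2422, 0.0457]
tcp_rot: [0.0, 0.746, 0.666, -0.0]
ft_force: [-0.3, -2.5, -0.6]
grip_width: 0.0199
grasp_force: 1.1
```

Call:
{"api": "play_rows", "payload": {
  "targets": [
    [[0.012,0,0],[0,0,0],-0.56],
    [[0.012,0,0],[0,0,0],-0.56],
    [[0.012,0,0],[0,0,0],-0.56],
    [[0.012,0,0],[0,0,0],-0.56],
    [[0.012,0,0],[0,0,0],-0.56]
  ]
}}

```text
time_s: 18.7
ee_pos: [0.5227, 0.2785, 0.0459]
tcp_rot: [-0.0, 0.746, 0.666, -0.0]
ft_force: [-1.1, -1.8, -1.9]
grip_width: 0.0202
grasp_force: 1.2
```

```bash
cat > chk.py <<'E'
import sys
from g2 import *
from cell import grab_frame,sense
np.set_printoptions(precision=4,suppress=True,linewidth=180)
for n in sys.argv[1:]:
    F=grab_frame(n); g=H(cloud(F)); x,y,z=g[...,0],g[...,1],g[...,2]
    for nm,k in(("head",(x>-.08)&(x<-.066)&(z>.055)&(z<.072)&(y>.02)&(y<.15)),("paddle",(x>.01)&(x<.034)&(z>.055)&(z<.072)&(y>.02)&(y<.15)),("block",(abs(x)<.03)&(z>.027)&(z<.04)&(abs(y)<.13))):
        print(n,nm,k.sum(),np.percentile(g[k][:,1],[2,50,98]) if k.any() else "")
s=sense(); print("tcp",H(s["ee_pos"]),"F",s["ft_force"],s["time_s"])
E
python3 chk.py wrist top
```

```text
wrist head 811 [0.0963 0.1027 0.108 ]
wrist paddle 2046 [0.0849 0.1016 0.1096]
wrist block 1889 [0.018  0.0318 0.1096]
top head 0 
top paddle 9 [0.0594 0.0611 0.0657]
top block 567 [-0.0153  0.0155  0.0461]
tcp [0.0024 0.0762 0.046 ] F [ 0.1033 -0.432  -0.1044] 18.8
```

Call:
{"api": "play_rows", "payload": {
  "targets": [
    [[0.006,0,0],[0,0,0],-0.56],
    [[-0.007,0,0],[0,0,0],-0.56],
    [[0,0,0.02],[0,0,0],-0.56],
    [[0,0,0.019],[0,0,0],-0.56],
    [[-0.01,0,0],[0,0,0],-0.56],
    [[-0.01,0,0],[0,0,0],-0.56],
    [[-0.01,0,0],[0,0,0],-0.56]
  ]
}}

```text
time_s: 19.68
ee_pos: [0.5208, 0.2592, 0.0228]
tcp_rot: [0.0, 0.746, 0.666, 0.0]
ft_force: [0.8, 1.1, -1.3]
grip_width: 0.0199
grasp_force: 1.1
```

Call:
{"api": "play_rows", "payload": {
  "targets": [
    [[-0.01,0,0],[0,0,0],-0.56],
    [[-0.012,0,0],[0,0,0],-0.56],
    [[-0.012,0,0],[0,0,0],-0.56],
    [[-0.012,0,0],[0,0,0],-0.56],
    [[-0.012,0,0],[0,0,0],-0.56],
    [[-0.012,0,0],[0,0,0],-0.56],
    [[-0.012,0,0],[0,0,0],-0.56],
    [[-0.012,0,0],[0,0,0],-0.56],
    [[0,0,0],[0,0,0],-0.56]
  ]
}}

```text
time_s: 20.8
ee_pos: [0.514, 0.2027, 0.0225]
tcp_rot: [-0.0, 0.746, 0.666, -0.0]
ft_force: [0.4, -0.4, -0.4]
grip_width: 0.0199
grasp_force: 0.0
```

```bash
python3 chk.py wrist top
```

```text
wrist head 1155 [0.0981 0.1023 0.1068]
wrist paddle 2370 [0.0969 0.1012 0.1064]
wrist block 2562 [-0.0417 -0.0254  0.0972]
top head 16 [0.0981 0.104  0.1099]
top paddle 0 
top block 535 [-0.0806 -0.0515 -0.0216]
tcp [ 0.0021 -0.0001  0.0224] F [ 0.0729 -0.4103 -0.6373] 20.9
```

The block is back to centre y≈-0.0515 and the stop is at 0.104. Next I'll go over to the push side.

Call:
{"api": "play_rows", "payload": {
  "targets": [
    [[0.004,0,0],[0,0,0],-0.56],
    [[0,0,-0.07],[0,0,0],-0.56],
    [[0,0,-0.07],[0,0,0],-0.56],
    [[0.05,-0.005,0],[0,0,0],-0.56],
    [[0.05,-0.005,0],[0,0,0],-0.56],
    [[0.05,-0.005,0],[0,0,0],-0.56],
    [[0.05,-0.005,0],[0,0,0],-0.56],
    [[0.05,-0.005,0],[0,0,0],-0.56],
    [[0,0,0],[0,0,0],-0.56]
  ]
}}

```text
time_s: 22.02
ee_pos: [0.5161, 0.3585, 0.1062]
tcp_rot: [-0.0, 0.745, 0.667, 0.0]
ft_force: [-0.3, -0.1, 0.8]
grip_width: 0.0204
grasp_force: 0.0
```

```bash
python3 chk.py
```

```text
tcp [-0.0137  0.1544  0.1062] F [-0.2752 -0.1235  0.7997] 22.025
```

Call:
{"api": "play_rows", "payload": {
  "targets": [
    [[0,0,0.055],[0,0,0],-0.56],
    [[0,0,0.054],[0,0,0],-0.56],
    [[-0.014,0,0],[0,0,0],-0.56],
    [[-0.014,0,0],[0,0,0],-0.56],
    [[-0.012,0,0],[0,0,0],-0.56],
    [[-0.012,0,0],[0,0,0],-0.56],
    [[-0.012,0,0],[0,0,0],-0.56],
    [[-0.012,0,0],[0,0,0],-0.56],
    [[-0.012,0,0],[0,0,0],-0.56],
    [[0,0,0],[0,0,0],-0.56]
  ]
}}

```text
time_s: 23.28
ee_pos: [0.5102, 0.3034, 0.041]
tcp_rot: [-0.0, 0.746, 0.666, -0.0]
ft_force: [0.2, 0.1, -0.1]
grip_width: 0.0201
grasp_force: 0.0
```

Call:
{"api": "play_rows", "payload": {
  "targets": [
    [[-0.006,0,0],[0,0,0],-0.56],
    [[-0.006,0,0],[0,0,0],-0.56],
    [[-0.006,0,0],[0,0,0],-0.56],
    [[0,0,0],[0,0,0],-0.56]
  ]
}}

```text
time_s: 23.78
ee_pos: [0.5093, 0.2931, 0.0411]
tcp_rot: [0.0, 0.746, 0.666, -0.0]
ft_force: [-0.9, -0.2, -0.5]
grip_width: 0.0202
grasp_force: 0.1
```

```bash
python3 chk.py top
```

```text
top head 22 [0.0579 0.0617 0.069 ]
top paddle 62 [0.0558 0.0625 0.0702]
top block 599 [-0.0803 -0.048   0.0561]
tcp [-0.0129  0.0888  0.0411] F [ 0.2608 -0.0374  0.1411] 23.825
```

Call:
{"api": "play_rows", "payload": {
  "targets": [
    [[-0.004,0,0],[0,0,0],-0.56],
    [[-0.004,0,0],[0,0,0],-0.56],
    [[-0.004,0,0],[0,0,0],-0.56],
    [[-0.004,0,0],[0,0,0],-0.56],
    [[0,0,0],[0,0,0],-0.56]
  ]
}}

```text
time_s: 24.45
ee_pos: [0.5083, 0.2841, 0.0412]
tcp_rot: [-0.0, 0.746, 0.666, 0.0]
ft_force: [-0.8, 4.0, -0.3]
grip_width: 0.0199
grasp_force: 2.2
```

Call:
{"api": "play_rows", "payload": {
  "targets": [
    [[-0.002,0,0],[0,0,0],-0.56],
    [[0,0,0],[0,0,0],-0.56]
  ]
}}

```text
time_s: 24.7
ee_pos: [0.5082, 0.2827, 0.0411]
tcp_rot: [0.0, 0.746, 0.666, 0.0]
ft_force: [0.5, 3.0, -0.7]
grip_width: 0.0202
grasp_force: 1.5
```

```bash
python3 chk.py top
```

```text
top head 23 [0.047 0.053 0.058]
top paddle 57 [0.0455 0.0515 0.0594]
top block 596 [-0.0803 -0.0479  0.0458]
tcp [-0.0128  0.0782  0.0411] F [0.7235 2.8728 0.5618] 24.75
```

Now at the crest. I'll take 1.2 mm steps and measure.

Call:
{"api": "play_rows", "payload": {
  "targets": [
    [[-0.002,0,0],[0,0,0],-0.56],
    [[0,0,0],[0,0,0],-0.56]
  ]
}}

```text
time_s: 25.0
ee_pos: [0.5081, 0.2818, 0.0412]
tcp_rot: [-0.0, 0.746, 0.666, 0.0]
ft_force: [-0.7, 6.8, -0.7]
grip_width: 0.0204
grasp_force: 2.8
```

Call:
{"api": "play_rows", "payload": {
  "targets": [
    [[-0.002,0,0],[0,0,0],-0.56],
    [[0,0,0],[0,0,0],-0.56]
  ]
}}

```text
time_s: 25.25
ee_pos: [0.508, 0.2806, 0.0412]
tcp_rot: [-0.0, 0.746, 0.666, 0.0]
ft_force: [0.5, 4.5, -0.7]
grip_width: 0.02
grasp_force: 2.5
```

```bash
python3 chk.py top
```

```text
top head 19 [0.0458 0.0504 0.0559]
top paddle 60 [0.043  0.0494 0.0571]
top block 592 [-0.0803 -0.0481  0.0436]
tcp [-0.0128  0.076   0.0412] F [-1.4174  4.7563 -0.85  ] 25.3
```

Call:
{"api": "play_rows", "payload": {
  "targets": [
    [[-0.002,0,0],[0,0,0],-0.56],
    [[0,0,0],[0,0,0],-0.56]
  ]
}}

```text
time_s: 25.55
ee_pos: [0.5077, 0.2789, 0.0411]
tcp_rot: [0.0, 0.746, 0.666, -0.0]
ft_force: [0.3, -0.0, -0.4]
grip_width: 0.0202
grasp_force: 0.2
```

```bash
python3 chk.py top
```

```text
top head 17 [0.0443 0.0483 0.0532]
top paddle 58 [0.0415 0.0476 0.0567]
top block 591 [-0.0803 -0.048   0.042 ]
tcp [-0.0128  0.0743  0.0411] F [-0.0572  0.0922  0.3235] 25.6
```

Call:
{"api": "play_rows", "payload": {
  "targets": [
    [[-0.002,0,0],[0,0,0],-0.56],
    [[0,0,0],[0,0,0],-0.56]
  ]
}}

```text
time_s: 25.85
ee_pos: [0.5076, 0.2777, 0.0411]
tcp_rot: [0.0, 0.746, 0.666, -0.0]
ft_force: [0.2, -0.3, -0.4]
grip_width: 0.02
grasp_force: 0.0
```

```bash
python3 chk.py top
```

```text
top head 18 [0.0432 0.0474 0.0533]
top paddle 62 [0.0402 0.0466 0.0541]
top block 601 [-0.0807 -0.0481  0.0409]
tcp [-0.0128  0.0732  0.0411] F [ 0.247   0.0526 -0.734 ] 25.9
```

Call:
{"api": "play_rows", "payload": {
  "targets": [
    [[-0.002,0,0],[0,0,0],-0.56],
    [[0,0,0],[0,0,0],-0.56]
  ]
}}

```text
time_s: 26.15
ee_pos: [0.5074, 0.2766, 0.0411]
tcp_rot: [0.0, 0.746, 0.666, -0.0]
ft_force: [-0.5, -0.5, 0.2]
grip_width: 0.0203
grasp_force: 0.0
```

```bash
python3 chk.py top
```

```text
top head 20 [0.0421 0.0461 0.0514]
top paddle 61 [0.0388 0.0454 0.0543]
top block 597 [-0.0804 -0.0481  0.0391]
tcp [-0.0128  0.0721  0.0411] F [-0.1305  0.1784 -0.164 ] 26.2
```

Call:
{"api": "play_rows", "payload": {
  "targets": [
    [[-0.002,0,0],[0,0,0],-0.56],
    [[0,0,0],[0,0,0],-0.56]
  ]
}}

```text
time_s: 26.45
ee_pos: [0.5073, 0.2754, 0.0411]
tcp_rot: [0.0, 0.746, 0.666, -0.0]
ft_force: [0.0, 0.3, 0.5]
grip_width: 0.0203
grasp_force: 0.0
```

```bash
python3 chk.py top
```

```text
top head 20 [0.0387 0.0438 0.0498]
top paddle 65 [0.0363 0.0434 0.0516]
top block 591 [-0.0806 -0.0481  0.0369]
tcp [-0.0128  0.0709  0.0411] F [-0.3625  0.0938 -0.5381] 26.5
```

The stop jumped ahead to 0.0436, which is the notch. I'll retract and look with the wrist camera on the way.

Call:
{"api": "play_rows", "payload": {
  "targets": [
    [[0.01,0,0],[0,0,0],-0.56],
    [[0.015,0,0],[0,0,0],-0.56],
    [[0,0,-0.07],[0,0,0],-0.56],
    [[0,0,-0.07],[0,0,0],-0.56],
    [[-0.05,0.006,0],[0,0,0],-0.56],
    [[-0.05,0.006,0],[0,0,0],-0.56],
    [[-0.05,0.006,0],[0,0,0],-0.56],
    [[-0.05,0.007,0],[0,0,0],-0.56],
    [[0,0,0],[0,0,0],-0.56]
  ]
}}

```text
time_s: 27.62
ee_pos: [0.5106, 0.1685, 0.1252]
tcp_rot: [0.0, 0.747, 0.665, -0.0]
ft_force: [0.2, 0.4, 0.2]
grip_width: 0.0199
grasp_force: 0.0
```

```bash
python3 chk.py wrist top
```

```text
wrist head 401 [0.037  0.0437 0.0506]
wrist paddle 907 [0.0358 0.0435 0.051 ]
wrist block 4211 [-0.0798 -0.0406 -0.0185]
top head 0 
top paddle 0 
top block 365 [-0.081  -0.0611 -0.0414]
tcp [ 0.0027 -0.0334  0.1252] F [-0.1895  0.5848 -0.4355] 27.725
```

The wrist view gives the stop at 0.0436, against the dip at 0.043–0.044, so it is seated. Now I'll go behind the block.

Call:
{"api": "play_rows", "payload": {
  "targets": [
    [[-0.048,0,0],[0,0,0],-0.56],
    [[-0.048,0,0],[0,0,0],-0.56],
    [[-0.048,0,0],[0,0,0],-0.56],
    [[0,0,0.057],[0,0,0],-0.56],
    [[0,0,0.057],[0,0,0],-0.56],
    [[0,0,0.057],[0,0,0],-0.56],
    [[0,0,0],[0,0,0],-0.56]
  ]
}}

```text
time_s: 28.6
ee_pos: [0.4995, 0.0845, 0.0209]
tcp_rot: [-0.001, 0.746, 0.666, -0.001]
ft_force: [-0.2, 0.2, -0.2]
grip_width: 0.0201
grasp_force: 0.0
```

Call:
{"api": "play_rows", "payload": {
  "targets": [
    [[0.012,0,0],[0,0,0],-0.56],
    [[0.012,0,0],[0,0,0],-0.56],
    [[0.01,0,0],[0,0,0],-0.56],
    [[0.01,0,0],[0,0,0],-0.56],
    [[0.01,0,0],[0,0,0],-0.56],
    [[0.01,0,0],[0,0,0],-0.56],
    [[0.01,0,0],[0,0,0],-0.56],
    [[0.01,0,0],[0,0,0],-0.56],
    [[0.01,0,0],[0,0,0],-0.56],
    [[0,0,0],[0,0,0],-0.56]
  ]
}}

```text
time_s: 29.85
ee_pos: [0.5071, 0.1402, 0.0227]
tcp_rot: [0.0, 0.746, 0.666, 0.0]
ft_force: [-0.3, 1.2, 0.4]
grip_width: 0.0202
grasp_force: 0.0
```

```bash
python3 chk.py wrist
```

```text
wrist head 916 [0.0363 0.04   0.0441]
wrist paddle 2068 [0.0356 0.0391 0.0436]
wrist block 18070 [-0.0456 -0.0101  0.0357]
tcp [ 0.0026 -0.0637  0.0227] F [-0.4919  0.3359 -0.3848] 29.9
```

Call:
{"api": "play_rows", "payload": {
  "targets": [
    [[0.005,0,0],[0,0,0],-0.56],
    [[0.005,0,0],[0,0,0],-0.56],
    [[0.005,0,0],[0,0,0],-0.56],
    [[0.005,0,0],[0,0,0],-0.56],
    [[0,0,0],[0,0,0],-0.56]
  ]
}}

```text
time_s: 30.52
ee_pos: [0.5084, 0.1519, 0.0225]
tcp_rot: [-0.0, 0.746, 0.666, 0.0]
ft_force: [-0.2, 0.4, 0.6]
grip_width: 0.02
grasp_force: 0.1
```

Call:
{"api": "play_rows", "payload": {
  "targets": [
    [[0.002,0,0],[0,0,0],-0.56],
    [[0,0,0],[0,0,0],-0.56]
  ]
}}

```text
time_s: 30.78
ee_pos: [0.5085, 0.1529, 0.0225]
tcp_rot: [-0.0, 0.746, 0.666, -0.0]
ft_force: [-0.1, -2.9, 1.4]
grip_width: 0.0206
grasp_force: 1.2
```

Call:
{"api": "play_rows", "payload": {
  "targets": [
    [[0.002,0,0],[0,0,0],-0.56],
    [[0,0,0],[0,0,0],-0.56]
  ]
}}

```text
time_s: 31.02
ee_pos: [0.5086, 0.1541, 0.0225]
tcp_rot: [-0.0, 0.746, 0.666, -0.0]
ft_force: [-1.3, -2.6, 1.7]
grip_width: 0.02
grasp_force: 1.4
```

```bash
cat > gap.py <<'E'
from g2 import *
from cell import grab_frame,sense
np.set_printoptions(precision=4,suppress=True,linewidth=180)
F=grab_frame("wrist"); g=H(cloud(F)); x,y,z=g[...,0],g[...,1],g[...,2]
for c in(-.024,-.012,0,.012,.024):
    k=abs(x-c)<.005
    b=y[k&(z>.029)&(z<.036)&(y>-.03)&(y<.06)]; p=y[k&(z>.055)&(z<.07)]; f=y[k&(z>.011)&(z<.02)&(y>-.02)&(y<.05)]
    print(c,"block +y edge",np.percentile(b,99.5),"floor px",len(f),"paddle -y edge",np.percentile(p,1))
s=sense(); print("tcp",H(s["ee_pos"]),"F",s["ft_force"],s["time_s"])
E
python3 gap.py
```

```text
-0.024 block +y edge 0.035731324273388494 floor px 136 paddle -y edge 0.03567867420624638
-0.012 block +y edge 0.03573708470876478 floor px 128 paddle -y edge -0.03348585679345204
0 block +y edge 0.03573606423504834 floor px 125 paddle -y edge 0.03568534325376852
0.012 block +y edge 0.03574070710894951 floor px 121 paddle -y edge -0.06173228744467549
0.024 block +y edge 0.0357487916962108 floor px 119 paddle -y edge -0.03193629947074982
tcp [ 0.0025 -0.0495  0.0225] F [-0.0848 -2.4285  1.1378] 31.075
```

Call:
{"api": "play_rows", "payload": {
  "targets": [
    [[0.002,0,0],[0,0,0],-0.56],
    [[0,0,0],[0,0,0],-0.56]
  ]
}}

```text
time_s: 31.32
ee_pos: [0.5088, 0.1553, 0.0225]
tcp_rot: [-0.0, 0.746, 0.666, 0.0]
ft_force: [-0.4, -1.8, 1.0]
grip_width: 0.0201
grasp_force: 1.2
```

Call:
{"api": "play_rows", "payload": {
  "targets": [
    [[0.002,0,0],[0,0,0],-0.56],
    [[0,0,0],[0,0,0],-0.56]
  ]
}}

```text
time_s: 31.58
ee_pos: [0.5089, 0.1565, 0.0225]
tcp_rot: [-0.0, 0.746, 0.666, 0.0]
ft_force: [-0.2, -3.4, 0.8]
grip_width: 0.0202
grasp_force: 1.0
```

```bash
python3 gap.py
```

```text
-0.024 block +y edge 0.03569551984039642 floor px 21 paddle -y edge 0.03569666185817403
-0.012 block +y edge 0.03570100753383936 floor px 20 paddle -y edge -0.031016545262672487
0 block +y edge 0.03573113591151355 floor px 0 paddle -y edge 0.03569217650205736
0.012 block +y edge 0.03572712395813758 floor px 0 paddle -y edge -0.05920370114324821
0.024 block +y edge 0.035714173997364644 floor px 0 paddle -y edge -0.029562129510184425
tcp [ 0.0025 -0.047   0.0225] F [-0.9766 -2.3266  0.812 ] 31.625
```

Call:
{"api": "play_rows", "payload": {
  "targets": [
    [[0.0015,0,0],[0,0,0],-0.56],
    [[0,0,0],[0,0,0],-0.56]
  ]
}}

```text
time_s: 31.88
ee_pos: [0.509, 0.1574, 0.0225]
tcp_rot: [-0.0, 0.746, 0.666, 0.0]
ft_force: [-0.0, -1.6, 0.6]
grip_width: 0.0198
grasp_force: 1.1
```

Call:
{"api": "play_rows", "payload": {
  "targets": [
    [[0.001,0,0],[0,0,0],-0.56],
    [[0,0,0],[0,0,0],-0.56]
  ]
}}

```text
time_s: 32.12
ee_pos: [0.5089, 0.1577, 0.0225]
tcp_rot: [0.0, 0.746, 0.666, -0.0]
ft_force: [-0.7, -6.9, 1.5]
grip_width: 0.0201
grasp_force: 3.0
```

```bash
python3 gap.py
```

```text
-0.024 block +y edge 0.035800767841429326 floor px 0 paddle -y edge 0.03579682176319011
-0.012 block +y edge 0.03576635565425413 floor px 0 paddle -y edge -0.03208548861368818
0 block +y edge 0.03577399395395808 floor px 0 paddle -y edge 0.03578628889997902
0.012 block +y edge 0.035772963092498854 floor px 0 paddle -y edge -0.0580038587570844
0.024 block +y edge 0.035770328367758 floor px 0 paddle -y edge -0.02825044530438679
tcp [ 0.0024 -0.0459  0.0225] F [-1.9645 -6.4814  1.6108] 32.175
```

Contact: the push rose to 7 N, there is no gap anywhere across the face, and the stop hasn't moved. I'll hold, back off and verify.

Call:
{"api": "play_rows", "payload": {
  "targets": [
    [[0,0,0],[0,0,0],-0.56],
    [[0,0,0],[0,0,0],-0.56],
    [[-0.006,0,0],[0,0,0],-0.56],
    [[-0.02,0,0],[0,0,0],-0.56],
    [[-0.02,0,0],[0,0,0],-0.56],
    [[0,0,-0.06],[0,0,0],-0.56],
    [[0,0,-0.07],[0,0,0],-0.56],
    [[0,0,-0.07],[0,0,0],-0.56],
    [[0.03,0,0],[0,0,0],-0.56],
    [[0,0,0],[0,0,0],-0.56]
  ]
}}

```text
time_s: 33.42
ee_pos: [0.5079, 0.1488, 0.1422]
tcp_rot: [-0.0, 0.746, 0.666, 0.0]
ft_force: [-0.9, 0.2, 0.1]
grip_width: 0.02
grasp_force: 0.0
```

```bash
python3 chk.py wrist; python3 gap.py; python3 - <<'E'
from cell import grab_frame
from g2 import *
g=H(cloud(grab_frame("wrist"))); x,y,z=g[...,0],g[...,1],g[...,2]
k=(abs(x)<.04)&(z>.028)&(z<.038)&(y>-.04)&(y<.033); q=g[k]
e=[np.percentile(q[abs(q[:,1]-c)<.006][:,0],[1,99]) for c in(-.015,.005,.022)]; print("block x edges",e, "z",np.median(q[:,2]))
E
```

```text
wrist head 354 [0.037  0.0431 0.0495]
wrist paddle 862 [0.0358 0.0433 0.0512]
wrist block 6058 [-0.0266  0.0057  0.0354]
tcp [ 0.002  -0.0553  0.1416] F [-0.6751  0.4509 -1.1272] 33.475
-0.024 block +y edge 0.035649059120308774 floor px 0 paddle -y edge 0.03574638326480686
-0.012 block +y edge 0.03567689484499709 floor px 0 paddle -y edge 0.035743513385166834
0 block +y edge 0.035735937360466374 floor px 0 paddle -y edge 0.035753450126952635
0.012 block +y edge 0.03575042247998102 floor px 0 paddle -y edge 0.03573656346033716
0.024 block +y edge 0.035784679246893 floor px 0 paddle -y edge 0.03572080650058213
tcp [ 0.0019 -0.0556  0.1414] F [-0.4434 -0.1302 -0.4546] 33.525
block x edges [array([-0.0289887 ,  0.03362622]), array([-0.02930318,  0.03311133]), array([-0.02992224,  0.03321235])] z 0.032798996500828834
```

The stop is at 0.0433 in the notch. The block is flat against it, square and centred, and the arm is clear, so I'll hand in.

```bash
python3 -c "
from cell import robot
print(robot.job_done())"
```

```text
the job is handed in; nothing more can be done
None
```

I handed the job in at about 34 s: by my last camera check the stop's pin sits in the notch (y≈0.043) and the block lies square and flat against the stop. My first push left the pin on the crest, and I touched the block to the stop before noticing. I then pushed both back with the fingertips and redid the steps in order; no verdict came back.

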